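Find where the tester's loading dial rubs

TASK

The loading dial with the red knob rubs on something hidden beneath it, less than half a turn clockwise (seen from above) of where its knob now stands. Turn that dial slowly, feel for the place where the drag clearly rises, and leave the dial standing there, within the stiff stretch, so that the fitter can see where it rubs. Leave the dial with the blue knob alone.

Things in the scene. Friction and masses are not known exactly. Their poses are not given: they have to be found in the camera images.
- dial_red: black disc, 160 mm across, 14 mm thick, turning flat on a fixed grey base 180 mm square. Origin: centre of its top face, on the turning axis, 55 mm above the table; z up, x points to its red knob (a white line shows it). Seven yellow and black parts 12 mm high stand on its rim, none within 55 degrees of the knob; central nut 8 mm high. No end stops; it stays where it is left.
- red_knob (a point): red knob of that dial: upright cylinder, 22 mm diameter, spinning freely on its own pin 60 mm from the dial's axis, reaching from 66 to 114 mm above the table. This point is on the knob's axis, 95 mm above the table, a good height to grip from above.
- red_axis (a point): point on the red dial's turning axis, 95 mm above the table. Turning freely takes about 1 N at the knob; on the rubbing spot 12 to 18 N more, over a stretch of about 30 degrees, then it is free again (the spot is no stop). The middle of the stretch lies 40 to 132 degrees clockwise, seen from above, of where the knob stands at the start.
- blue_knob (a point): the blue knob, of the same form and at the same height, on the other, otherwise like dial, which is to be left as it is (its knob may move less than 10 mm).

How it is judged:
At the end, for the whole second after the job is handed in: The red-knobbed dial has been turned (knob more than 20 mm from its start) and stands still on its rubbing spot, pressing on the hidden pad with more than 1 N (true within about 15 degrees either side of the middle of the spot) (contact force between dial_red and anything else above 1 N and angular speed of dial_red below 0.05 rad/s and distance of red_knob from where it was at the start of the episode above 0.02 m); the robot touches nothing.
It fails at once if the red-knobbed dial is spun fast (over 4 rad/s) (angular speed of dial_red above 4 rad/s).
It fails at once if the dial with the blue knob is turned (its knob moves 10 mm) (distance of blue_knob from where it was at the start of the episode above 0.01 m).
It also fails if it takes over 35 s, if anything falls off the work surface, if the arm or the gripper's body presses on something with over 40 N, if the wrist force passes 120 N, or if a joint passes its speed limit or range.

ROBOT

A 7-joint arm with a two-finger parallel gripper is mounted at the origin on the work surface. World frame = base frame: x ahead of the robot, y to its left, z up, the work surface at z = 0. Lengths are in m, angles in rad, forces in N, time in s.
With the tool pointing down it reaches from about 0.425 to 0.875 m from the base axis. Payload 8.4 kg.
Tool frame: the origin (TCP) lies between the finger pads; the fingertips stand 19 mm ahead of it and the grasp point (between the pads) is the TCP; z points along the fingers, y is the direction in which the jaws open and shut (so a half turn about z gives the same grasp; the last joint's range is limited). The gripper opens to 85 mm and grips with 20 to 120 N. Pads are 22 mm wide; open, the fingers measure 114 mm over their backs; the gripper's body (76 mm by 85 mm) begins 54 mm behind the grasp point. The pads swing forward as they close: fully open they stand 13 mm farther back than shut.
Start: joints at [1.243, 0.333, 0.04, 1.465, -0.013, 1.343, -0.059], TCP at [0.147, -0.633, 0.25] pointing down, gripper open.
Joint ranges: [-2.58, 2.58], [-0.38, 2.09], [-1.3, 1.39], [0.25, 2.4], [-1.5, 4.64], [0.08, 2.09], [-2.65, 2.65]. Speed limits (rad/s): [2.22, 2.22, 2.79, 2.79, 3.14, 3.14, 3.14].

INTERFACE

Orientations are given as a unit quaternion [w, x, y, z].
In Python, from cell import env gives the robot as it stands.
- The arm moves only by the tool play_rows, never from a script. Its argument "deltas" is text: rows parted by semicolons, each of 4 numbers parted by spaces: the shift along the tool's x, y, z in m, then the turn about the tool's z in rad. A call has 1 to 8 rows; each row is the pose to reach, as a shift and turn from the pose measured when the call began, along the tool's axes at that moment; what a row does not reach only later rows make up. A row lasts 1/12 s, in which the tool goes at most 41.7 mm and 7.16 degrees, less where a joint would pass 70% of its speed; a pose out of reach is approached as far as the arm can. A call with a gripper value outside its range is refused whole. "gripper" is the opening, from 0 (shut) to 1 (fully open), set as the call begins (left out, the last holds). The fingers move at their own pace and stop on an object; the grip force is fixed at half the most. Time passes only in rows, so rows that repeat a pose let the fingers close. It gives the time, the measured TCP pose, the force and the opening at its end, in the units of the state.
- env.state(): the state, without advancing time (a new reading comes with each control period).
- env.grab_frame(name): name is "scene" or "top" or "wrist"; returns a dict with "pixels" (420x560x3 uint8, red, green, blue), "depth" (420x560 float32, m along the optical axis (not along the pixel's ray), 0 where there is no reading), "K" (3x3 intrinsics, pixels), "R" (3x3) and "t" (3): a world point X has camera coordinates R X + t. Camera axes: x right, y down, z forward; pixel columns grow to the right and rows downward; lengths in m; the calibration is good to about 2 mm. A picture is of the moment at which its call begins.
- env.job_done(): hands the job in, once; it reports no verdict.
The state is a dict: "time": time; "joints": joint angles; "joint_vel": joint speeds; "joint_torque": joint torques, N m; "position": TCP position; "tcp_rot": TCP orientation; "ft_force": force on the tool from outside, world axes, zero at the start; "ft_torque": the same for the moment, N m; "grip_width": opening from 0.0 (shut) to 1.0 (fully open).
Only numpy, scipy, OpenCV 4.12 (cv2) and the standard library are available. Lean on these libraries where they do the work, as an engineer would, in place of code of your own. Each camera call takes 0.05 s, during which the arm holds its last target. There are 200 camera calls.

## Working session

There is one attempt and no reset: what is moved stays moved. The work goes in short steps, Python scripts to look and compute and a tool call to move; the robot and the scene stay as the last step left them, time stands still between calls to the robot, and variables do not carry over. Pictures are saved under pics/ and viewed, about 8 in all and at most 12, crops included, and the job is handed in when it is done.

Besides the shell and the picture viewer there is one more tool, called after "Emit:" by a JSON object that holds its "method" and its "body", one argument or row to a line. play_rows: Moves the arm, as the interface text tells. Its arguments: {"type":"object","properties":{"deltas":{"type":"string"},"gripper":{"type":"number"}},"required":["deltas"]}

```bash
mkdir -p pics
cat > h.py <<'E'
import numpy as np, cv2
from cell import env
def ray(f,u,v,z):
    K,R,t=map(np.array,(f["K"],f["R"],f["t"]))
    d=R.T@np.linalg.solve(K,[u,v,1]); c=-R.T@t
    return c+d*(z-c[2])/d[2]
def blobs(f,col,minA=20):
    h=cv2.cvtColor(f["pixels"],cv2.COLOR_RGB2HSV)
    if col=="red": m=cv2.inRange(h,(0,120,60),(8,255,255))|cv2.inRange(h,(172,120,60),(180,255,255))
    else: m=cv2.inRange(h,(100,120,60),(130,255,255))
    n,l,s,c=cv2.connectedComponentsWithStats(m)
    return [(s[i].tolist(),c[i].round(1).tolist()) for i in range(1,n) if s[i][4]>=minA]
E
python3 - <<'E'
from h import *
f=env.grab_frame("top"); g=env.grab_frame("scene")
cv2.imwrite("pics/a.png",cv2.cvtColor(np.vstack([f["pixels"]]),cv2.COLOR_RGB2BGR))
cv2.imwrite("pics/b.png",cv2.cvtColor(g["pixels"],cv2.COLOR_RGB2BGR))
for c in("red","blue"):
  for s,p in blobs(f,c): print(c,s,p,ray(f,*p,.114).round(4))
print("cam",(-f["R"].T@f["t"]).round(3)); s=env.state();print(s)
E
```

```text
red [500, 169, 40, 34, 493] [520.1, 184.6] [ 0.6385 -0.4787  0.114 ]
red [165, 186, 12, 12, 112] [170.2, 191.3] [0.6081 0.2093 0.114 ]
blue [7, 151, 58, 56, 1668] [35.6, 178.8] [0.6262 0.4715 0.114 ]
blue [331, 261, 12, 11, 108] [336.5, 265.9] [ 0.471  -0.1163  0.114 ]
cam [0.47  0.003 0.961]
{'time': 0.1, 'joints': array([ 1.24279264,  0.33383821,  0.03988859,  1.46620089, -0.01339559,
        1.34329594, -0.0585479 ]), 'joint_vel': array([-0.00028273, -0.00073283, -0.00016472, -0.00124932, -0.00048671,
        0.00052584, -0.00096826]), 'joint_torque': array([ 5.42946989e-03, -6.60007668e+01,  1.37122013e+00, -4.06470251e+01,
        1.73099589e-02,  9.00411542e-03, -3.17382217e-05]), 'position': array([ 0.14730556, -0.63268639,  0.24950287]), 'tcp_rot': array([-7.25262205e-04,  9.93467377e-01,  1.14114088e-01, -1.37500551e-04]), 'ft_force': array([-0.46967473,  0.11304527,  0.02454857]), 'ft_torque': array([-0.03163799, -0.02293148, -0.05219894]), 'grip_width': 1.0051836196691823}
```

View pics/a.png

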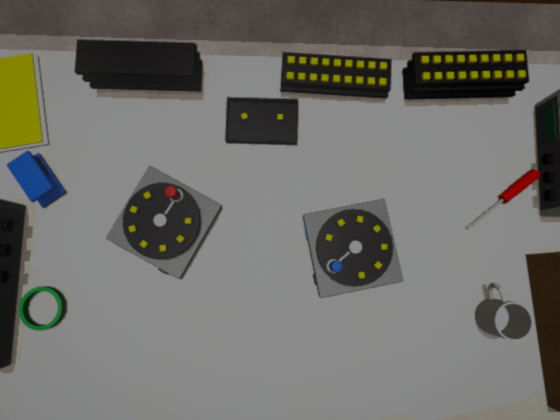

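View pics/b.png

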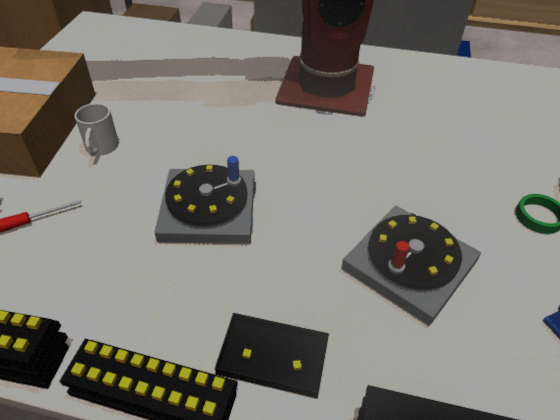

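The top view shows the red knob at px (170,191) with its dial's nut at about (160,220). The blue dial is at (355,247). The scene view agrees, and the red knob stands free.

```bash
cat >> h.py <<'E'
def top_of_knob(f,z=.114,box=None):
    # triangulate: red blob's outline; depth-based centroid of the points above 0.10 m
    h=cv2.cvtColor(f["pixels"],cv2.COLOR_RGB2HSV)
    m=cv2.inRange(h,(0,120,50),(8,255,255))|cv2.inRange(h,(172,120,50),(180,255,255))
    v,u=np.nonzero(m); P=[]
    for a,b in zip(u,v):
        d=f["depth"][b,a]
        if d>0: P.append(np.array(f["R"]).T@(np.linalg.solve(f["K"],[a,b,1])*d-f["t"]))
    P=np.array(P); k=(abs(P[:,2]-.114)<.006)&(P[:,1]>0)
    return P[k].mean(0),k.sum()
E
python3 - <<'E'
from h import *
f=env.grab_frame("top"); g=env.grab_frame("scene")
for F in(f,g):
  try: print(top_of_knob(F))
  except Exception as e: print(e)
p=f["pixels"]; hs=cv2.cvtColor(p,cv2.COLOR_RGB2HSV)
# nut: bright grey blob near (160,220)
m=((hs[...,2]>110)&(hs[...,1]<60)).astype(np.uint8)
n,l,s,c=cv2.connectedComponentsWithStats(m[205:240,145:178]); 
for i in range(1,n): print("nut",s[i],c[i]+[145,205],ray(f,*(c[i]+[145,205]),.063))
# disc: dark round blob
d=(hs[...,2]<60).astype(np.uint8)
d=cv2.morphologyEx(d,cv2.MORPH_CLOSE,np.ones((5,5)))
cs,_=cv2.findContours(d,cv2.RETR_EXTERNAL,cv2.CHAIN_APPROX_NONE)
for c in cs:
  if cv2.pointPolygonTest(c,(150,230),False)>0:
    e=cv2.fitEllipse(cv2.convexHull(c)); print(e,ray(f,*e[0],.055))
E
```

```text
(array([0.60875383, 0.20864767, 0.11355109]), np.int64(98))
(array([0.61328978, 0.20974313, 0.11341301]), np.int64(132))
nut [20  0  7  8 14] [168.  208.5] [0.58047513 0.22434527 0.063     ]
nut [  9   9  12  12 117] [159.54700855 219.52136752] [0.55731613 0.24036869 0.063     ]
((171.4429168701172, 227.1100616455078), (87.84352111816406, 99.55384063720703), 121.1029052734375) [0.54295054 0.21716462 0.055     ]
```

Emit:
{"method": "play_rows", "body": {
  "deltas": "0.02 -0.01 0 -0.05;0.05 -0.025 0 -0.12;0.085 -0.04 0 -0.2;0.12 -0.057 0 -0.3;0.155 -0.074 0 -0.4;0.19 -0.09 0 -0.48;0.225 -0.107 0 -0.56;0.26 -0.124 0 -0.64",
  "gripper": 0.6
}}

```text
time: 0.87
position: [0.3736, -0.4517, 0.2499]
tcp_rot: [-0.0, 0.906, 0.423, 0.0]
ft_force: [0.9, -0.8, -0.9]
grip_width: 0.6
```

Emit:
{"method": "play_rows", "body": {
  "deltas": "0.036 -0.0134 0 -0.05;0.072 -0.0267 0 -0.1;0.108 -0.04 0 -0.15;0.144 -0.0534 0 -0.2;0.18 -0.0667 0 -0.24;0.216 -0.08 0 -0.24;0.252 -0.0934 0 -0.24;0.288 -0.107 0 -0.24"
}}

```text
time: 1.53
position: [0.4769, -0.1604, 0.2502]
tcp_rot: [-0.0, 0.849, 0.528, 0.0]
ft_force: [1.1, -0.5, 0.5]
grip_width: 0.603
```

Emit:
{"method": "play_rows", "body": {
  "deltas": "0.036 -0.004 0 0;0.072 -0.008 0 0;0.108 -0.012 0 0;0.144 -0.016 0 0;0.18 -0.02 0 0;0.216 -0.024 0 0;0.252 -0.028 0 0;0.288 -0.032 0 0"
}}

```text
time: 2.2
position: [0.576, 0.1135, 0.2503]
tcp_rot: [-0.0, 0.849, 0.528, 0.0]
ft_force: [1.2, -1.2, 0.9]
grip_width: 0.601
```

Emit:
{"method": "play_rows", "body": {
  "deltas": "0.035 -0.004 0 0;0.06 -0.007 0 0;0.08 -0.009 0.02 0;0.09 -0.010 0.04 0;0.09 -0.010 0.05 0;0.09 -0.01 0.05 0"
}}

```text
time: 2.7
position: [0.6055, 0.1981, 0.1973]
tcp_rot: [-0.001, 0.849, 0.528, -0.002]
ft_force: [-0.3, 0.0, 0.3]
grip_width: 0.605
```

Run:
```python
from h import *
s=env.state(); print(s["position"],s["tcp_rot"],s["joints"].round(2),s["time"])
f=env.grab_frame("wrist")
cv2.imwrite("pics/c.png",cv2.cvtColor(f["pixels"],cv2.COLOR_RGB2BGR))
for b,p in blobs(f,"red",200): print(b,p,ray(f,*p,.114))
print(top_of_knob(f))
```

```text
[0.60550937 0.1981381  0.19732432] [-7.66854980e-04  8.49137066e-01  5.28167218e-01 -2.24588253e-03] [ 0.13  0.42 -0.68  1.53  0.27  1.28 -1.04] 2.7
[265, 178, 32, 43, 1072] [280.6, 199.7] [0.6113064  0.21481061 0.114     ]
(array([0.60977832, 0.21221401, 0.11426747]), np.int64(797))
```

View pics/c.png

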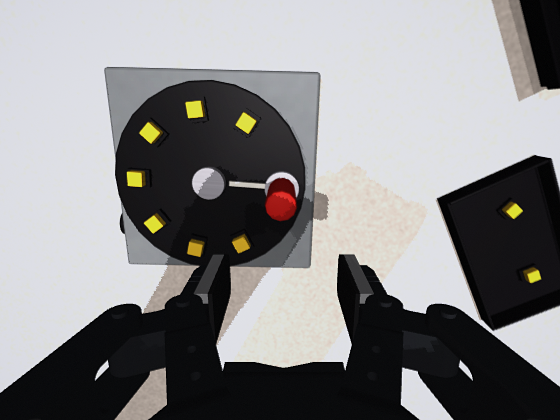

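The wrist view shows the knob at (281,206), between the jaw lines, and the nut at (208,183). Next I go down and grip.

Emit:
{"method": "play_rows", "body": {
  "deltas": "0.007 -0.001 0.01 0;0.013 -0.0015 0.03 0;0.013 -0.0015 0.05 0;0.013 -0.0015 0.07 0;0.013 -0.0015 0.085 0;0.013 -0.0015 0.097 0;0.013 -0.0015 0.102 0;0.013 -0.0015 0.102 0"
}}

```text
time: 3.42
position: [0.6103, 0.2091, 0.0965]
tcp_rot: [-0.0, 0.85, 0.527, -0.002]
ft_force: [-0.3, -0.9, 0.9]
grip_width: 0.598
```

Emit:
{"method": "play_rows", "body": {
  "deltas": "0 0 0 0;0 0 0 0;0 0 0 0;0 0 0 0;0 0 0 0;0 0 0 0",
  "gripper": 0
}}

```text
time: 3.92
position: [0.6096, 0.2112, 0.0982]
tcp_rot: [-0.001, 0.849, 0.528, -0.001]
ft_force: [-6.2, 2.9, 6.3]
grip_width: 0.236
```

Run:
```python
from h import *
s=env.state(); print(s["position"],s["tcp_rot"],s["joints"].round(2),s["time"],s["ft_force"],s["grip_width"])
for nm in("wrist","top"):
  f=env.grab_frame(nm)
  cv2.imwrite("pics/d_%s.png"%nm,cv2.cvtColor(f["pixels"],cv2.COLOR_RGB2BGR))
  uv=np.array(f["K"])@(np.array(f["R"])@[.557,.24,.063]+f["t"]); print(uv[:2]/uv[2])
```

```text
[0.60956033 0.21119886 0.0981537 ] [-0.00108012  0.84927114  0.52795434 -0.0012539 ] [ 0.09  0.53 -0.65  1.61  0.34  1.12 -1.11] 3.9167 [-6.23491146  2.86712385  6.2602712 ] 0.23597286035701429
[171.92565502 250.15038425]
[159.71884614 219.67909977]
```

View pics/d_wrist.png

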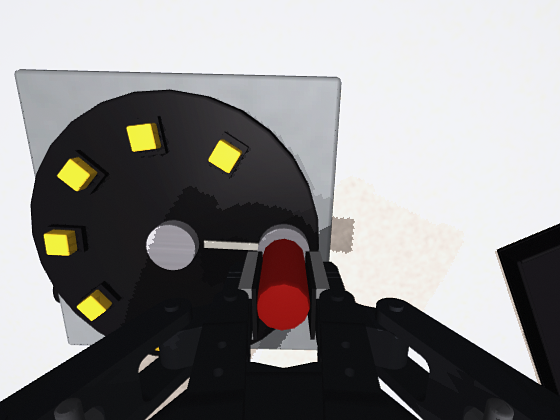

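```bash
cat > nxt.py <<'E'
import sys; from h import *
s=env.state(); C=np.array([.5575,.241]); w,x,y,z=s["tcp_rot"]
a=2*np.arctan2(y,x); ux=np.array([np.cos(a),np.sin(a)]); uy=np.array([np.sin(a),-np.cos(a)])
p=s["position"][:2]-C; q=np.array([p@ux,p@uy]); ph=np.arctan2(q[1],q[0])
t=-np.sin(ph)*ux+np.cos(ph)*uy; F=s["ft_force"][:2]; r=p/np.linalg.norm(p)
print("turned cw %.1f r %.4f z %.4f Ft %.1f Fr %.1f t %.2f"%((np.degrees(ph)-93.6)%360,np.linalg.norm(p),s["position"][2],F@t,F@r,s["time"]))
st=float(sys.argv[1]) if len(sys.argv)>1 else 1.5
print(";".join("%.4f %.4f 0 0"%tuple(.060*np.array([np.cos(ph+np.radians(st*k)),np.sin(ph+np.radians(st*k))])-q) for k in range(1,9)))
E
python3 nxt.py 2
```

```text
turned cw 359.9 r 0.0600 z 0.0981 Ft 0.9 Fr -6.6 t 4.02
-0.0021 -0.0001 0 0;-0.0042 -0.0004 0 0;-0.0062 -0.0007 0 0;-0.0083 -0.0011 0 0;-0.0103 -0.0015 0 0;-0.0124 -0.0020 0 0;-0.0144 -0.0026 0 0;-0.0164 -0.0033 0 0
```

Emit:
{"method": "play_rows", "body": {
  "deltas": "-0.002 0 0 0;-0.004 -0.0004 0 0;-0.006 -0.0007 0 0;-0.008 -0.001 0 0;-0.0103 -0.0015 0 0;-0.0124 -0.002 0 0;-0.0144 -0.0026 0 0;-0.0164 -0.0033 0 0"
}}

```text
time: 4.68
position: [0.5992, 0.1979, 0.0983]
tcp_rot: [-0.001, 0.849, 0.528, -0.001]
ft_force: [0.1, 2.0, -2.0]
grip_width: 0.24
```

```bash
python3 nxt.py 1.5
```

```text
turned cw 16.0 r 0.0600 z 0.0983 Ft -1.5 Fr -1.3 t 4.68
-0.0015 -0.0005 0 0;-0.0029 -0.0011 0 0;-0.0044 -0.0018 0 0;-0.0058 -0.0024 0 0;-0.0072 -0.0031 0 0;-0.0086 -0.0039 0 0;-0.0100 -0.0046 0 0;-0.0113 -0.0054 0 0
```

Emit:
{"method": "play_rows", "body": {
  "deltas": "-0.0015 -0.0005 0 0;-0.003 -0.001 0 0;-0.0044 -0.0018 0 0;-0.0058 -0.0024 0 0;-0.0072 -0.0031 0 0;-0.0086 -0.0039 0 0;-0.01 -0.0046 0 0;-0.0113 -0.0054 0 0"
}}

```text
time: 5.35
position: [0.5893, 0.1901, 0.0983]
tcp_rot: [-0.001, 0.849, 0.528, -0.001]
ft_force: [0.7, 2.9, -4.0]
grip_width: 0.24
```

```bash
python3 nxt.py 1.5
```

```text
turned cw 28.2 r 0.0601 z 0.0983 Ft -2.1 Fr -2.1 t 5.35
-0.0013 -0.0009 0 0;-0.0026 -0.0018 0 0;-0.0039 -0.0027 0 0;-0.0051 -0.0036 0 0;-0.0064 -0.0046 0 0;-0.0076 -0.0056 0 0;-0.0087 -0.0067 0 0;-0.0099 -0.0077 0 0
```

Emit:
{"method": "play_rows", "body": {
  "deltas": "-0.0013 -0.0009 0 0;-0.0026 -0.0018 0 0;-0.0039 -0.0027 0 0;-0.0051 -0.0036 0 0;-0.0064 -0.0046 0 0;-0.0076 -0.0056 0 0;-0.0087 -0.0067 0 0;-0.01 -0.0077 0 0"
}}

```text
time: 6.02
position: [0.5778, 0.1843, 0.0983]
tcp_rot: [-0.001, 0.849, 0.528, -0.001]
ft_force: [-0.9, 2.2, -4.8]
grip_width: 0.24
```

```bash
python3 nxt.py 1.5
```

```text
turned cw 40.4 r 0.0602 z 0.0983 Ft 0.1 Fr -2.4 t 6.02
-0.0010 -0.0012 0 0;-0.0021 -0.0024 0 0;-0.0031 -0.0035 0 0;-0.0041 -0.0047 0 0;-0.0051 -0.0060 0 0;-0.0061 -0.0072 0 0;-0.0070 -0.0085 0 0;-0.0079 -0.0098 0 0
```

Emit:
{"method": "play_rows", "body": {
  "deltas": "-0.001 -0.0012 0 0;-0.0021 -0.0024 0 0;-0.0031 -0.0035 0 0;-0.0041 -0.0047 0 0;-0.0051 -0.006 0 0;-0.0061 -0.0072 0 0;-0.007 -0.0085 0 0;-0.008 -0.0098 0 0"
}}

```text
time: 6.68
position: [0.5654, 0.1813, 0.0983]
tcp_rot: [-0.001, 0.849, 0.528, -0.001]
ft_force: [1.5, 0.1, -4.5]
grip_width: 0.244
```

```bash
python3 nxt.py 1.5
```

```text
turned cw 52.5 r 0.0602 z 0.0983 Ft -1.5 Fr 0.1 t 6.68
-0.0007 -0.0014 0 0;-0.0015 -0.0028 0 0;-0.0023 -0.0041 0 0;-0.0030 -0.0055 0 0;-0.0038 -0.0069 0 0;-0.0044 -0.0083 0 0;-0.0051 -0.0098 0 0;-0.0057 -0.0112 0 0
```

Emit:
{"method": "play_rows", "body": {
  "deltas": "-0.0007 -0.0014 0 0;-0.0015 -0.0028 0 0;-0.0023 -0.0041 0 0;-0.003 -0.0055 0 0;-0.0038 -0.0069 0 0;-0.0044 -0.0083 0 0;-0.0051 -0.0098 0 0;-0.0057 -0.0112 0 0"
}}

```text
time: 7.35
position: [0.5527, 0.1809, 0.0983]
tcp_rot: [-0.001, 0.849, 0.528, -0.001]
ft_force: [1.6, -1.9, -5.5]
grip_width: 0.239
```

```bash
python3 nxt.py 1.5
```

```text
turned cw 64.7 r 0.0603 z 0.0983 Ft -1.8 Fr 1.8 t 7.35
-0.0003 -0.0016 0 0;-0.0008 -0.0030 0 0;-0.0013 -0.0045 0 0;-0.0018 -0.0060 0 0;-0.0022 -0.0076 0 0;-0.0025 -0.0091 0 0;-0.0029 -0.0106 0 0;-0.0031 -0.0122 0 0
```

Emit:
{"method": "play_rows", "body": {
  "deltas": "-0.0003 -0.0016 0 0;-0.0008 -0.003 0 0;-0.0013 -0.0045 0 0;-0.0018 -0.006 0 0;-0.0022 -0.0076 0 0;-0.0025 -0.0091 0 0;-0.0029 -0.0106 0 0;-0.0031 -0.0122 0 0"
}}

```text
time: 8.02
position: [0.5401, 0.1833, 0.0983]
tcp_rot: [-0.001, 0.849, 0.528, -0.002]
ft_force: [0.3, -4.3, -3.9]
grip_width: 0.243
```

```bash
python3 nxt.py 1.5
```

```text
turned cw 76.8 r 0.0603 z 0.0983 Ft -1.6 Fr 4.0 t 8.02
0.0000 -0.0016 0 0;-0.0002 -0.0032 0 0;-0.0003 -0.0047 0 0;-0.0005 -0.0063 0 0;-0.0005 -0.0079 0 0;-0.0006 -0.0094 0 0;-0.0006 -0.0110 0 0;-0.0005 -0.0126 0 0
```

Emit:
{"method": "play_rows", "body": {
  "deltas": "0 -0.0016 0 0;-0.0002 -0.0032 0 0;-0.0003 -0.0047 0 0;-0.0005 -0.0063 0 0;-0.0005 -0.0079 0 0;-0.0006 -0.0094 0 0;-0.0006 -0.011 0 0;-0.0005 -0.0126 0 0"
}}

```text
time: 8.68
position: [0.5282, 0.1883, 0.0982]
tcp_rot: [-0.001, 0.849, 0.528, -0.002]
ft_force: [-1.4, -6.0, -1.8]
grip_width: 0.242
```

```bash
python3 nxt.py 1.5
```

```text
turned cw 89.2 r 0.0603 z 0.0982 Ft -1.7 Fr 5.9 t 8.68
0.0004 -0.0016 0 0;0.0005 -0.0031 0 0;0.0007 -0.0047 0 0;0.0009 -0.0062 0 0;0.0012 -0.0078 0 0;0.0015 -0.0093 0 0;0.0018 -0.0109 0 0;0.0022 -0.0124 0 0
```

Emit:
{"method": "play_rows", "body": {
  "deltas": "0.0002 -0.0016 0 0;0.0003 -0.0031 0 0;0.0005 -0.0047 0 0;0.0007 -0.0062 0 0;0.001 -0.0078 0 0;0.0013 -0.0093 0 0;0.0016 -0.0109 0 0;0.002 -0.0124 0 0"
}}

```text
time: 9.35
position: [0.5192, 0.1944, 0.0983]
tcp_rot: [0.0, 0.85, 0.527, -0.001]
ft_force: [5.1, -9.1, -7.0]
grip_width: 0.242
```

```bash
python3 nxt.py 1.5
```

```text
turned cw 99.5 r 0.0604 z 0.0983 Ft -9.7 Fr 3.8 t 9.35
0.0007 -0.0014 0 0;0.0011 -0.0030 0 0;0.0016 -0.0045 0 0;0.0021 -0.0060 0 0;0.0026 -0.0074 0 0;0.0032 -0.0089 0 0;0.0038 -0.0103 0 0;0.0044 -0.0118 0 0
```

Emit:
{"method": "play_rows", "body": {
  "deltas": "0.0004 -0.0014 0 0;0.0008 -0.003 0 0;0.0013 -0.0045 0 0;0.0018 -0.006 0 0;0.0018 -0.006 0 0"
}}

```text
time: 9.77
position: [0.5156, 0.1976, 0.0984]
tcp_rot: [0.001, 0.85, 0.527, -0.001]
ft_force: [3.4, -6.9, -4.0]
grip_width: 0.244
```

```bash
python3 nxt.py 1.5
```

```text
turned cw 103.9 r 0.0604 z 0.0984 Ft -7.2 Fr 2.6 t 9.77
0.0008 -0.0014 0 0;0.0014 -0.0029 0 0;0.0019 -0.0043 0 0;0.0026 -0.0058 0 0;0.0032 -0.0072 0 0;0.0039 -0.0086 0 0;0.0046 -0.0100 0 0;0.0054 -0.0114 0 0
```

Emit:
{"method": "play_rows", "body": {
  "deltas": "0.0006 -0.0014 0 0;0.0012 -0.0029 0 0;0.0017 -0.0043 0 0;0.0024 -0.0058 0 0;0.003 -0.0072 0 0;0.0037 -0.0086 0 0;0.0044 -0.01 0 0"
}}

```text
time: 10.35
position: [0.5098, 0.204, 0.0983]
tcp_rot: [0.002, 0.851, 0.526, -0.001]
ft_force: [3.2, -10.2, -4.0]
grip_width: 0.242
```

```bash
python3 nxt.py 1.5
```

```text
turned cw 112.0 r 0.0604 z 0.0983 Ft -10.0 Fr 3.7 t 10.35
0.0011 -0.0012 0 0;0.0018 -0.0026 0 0;0.0026 -0.0040 0 0;0.0034 -0.0053 0 0;0.0042 -0.0067 0 0;0.0051 -0.0080 0 0;0.0060 -0.0093 0 0;0.0069 -0.0105 0 0
```

Emit:
{"method": "play_rows", "body": {
  "deltas": "0 0 0 0;0 0 0 0;0 0 0 0;0 0 0 0;0 0 0 0;0 0 0 0",
  "gripper": 0.6
}}

```text
time: 10.85
position: [0.5098, 0.2045, 0.0985]
tcp_rot: [0.002, 0.85, 0.526, -0.0]
ft_force: [0.4, 0.4, -0.3]
grip_width: 0.6
```

Emit:
{"method": "play_rows", "body": {
  "deltas": "0 0 -0.01 0;0 0 -0.03 0;0 0 -0.06 0;0 0 -0.09 0;0 0 -0.12 0;0 0 -0.14 0;0 0 -0.15 0;0 0 -0.15 0"
}}

```text
time: 11.52
position: [0.5104, 0.2058, 0.2512]
tcp_rot: [0.003, 0.85, 0.526, 0.001]
ft_force: [0.7, -1.0, -0.1]
grip_width: 0.598
```

Run:
```python
from h import *
f=env.grab_frame("wrist"); p,n=top_of_knob(f); print(p,n)
d=p[:2]-[.5575,.241]; print("cw from start",(-29.8-np.degrees(np.arctan2(d[1],d[0])))%360,np.hypot(*d))
cv2.imwrite("pics/e.png",cv2.cvtColor(f["pixels"],cv2.COLOR_RGB2BGR))
s=env.state();print(s["position"],s["ft_force"],s["joint_vel"].round(3),s["grip_width"],s["time"])
```

```text
[0.51018501 0.20634787 0.1142841 ] 497
cw from start 113.9820316437473 0.05864706950688177
[0.50982862 0.20529333 0.24915461] [-0.74943502 -0.14453903 -0.61556016] [-0.002  0.027  0.008  0.044  0.007 -0.015 -0.005] 0.6003165718389576 11.5667
```

View pics/e.png

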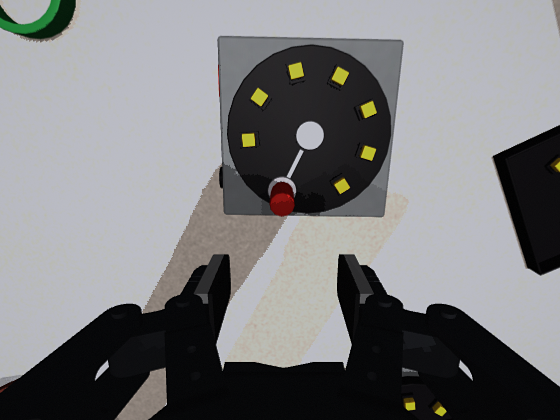

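The knob (282,200) stands free of the open gripper, and the dial has stayed about 112–114° from its start. Handing in.

```bash
python3 -c "
from cell import env
print(env.job_done())"
```

```text
the job is handed in; nothing more can be done
None
```

I turned the red dial slowly clockwise and left it on the stiff stretch, about 112° from where its knob started. The job is handed in; it reports no verdict.

- **Drag felt:** it stayed under about 2 N at the knob up to 89°. It was about 10 N while turning at 99° and at 112°. That is lower than the 13–19 N the task gives.
- **Position on the spot:** the rise began somewhere between 89° and 99°, which puts the middle of the stretch at about 104–114°. I did not turn on to feel where it ends, so the middle is inferred from the stated 30° width.
- **After release:** the dial stayed put. The wrist camera put the knob at 114°, against 112° from the arm. The gripper is open, about 150 mm above the grip height, and touches nothing.
- **Blue dial:** the arm never touched it, passing well above. I did not check it again with a camera at the end.

It took about 11.6 s of the 35 s.

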